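Hang the washed steel cups to drain on the pegs of their size

ROBOT

A 6-joint arm with a two-finger parallel gripper is mounted at the origin on the work surface. World frame = base frame: x ahead of the robot, y to its left, z up, the work surface at z = 0. Lengths are in mm, angles in rad, forces in N, time in s.
With the tool pointing down it reaches from about 400 to 925 mm from the base axis. Payload 12.5 kg.
Tool frame: the origin (TCP) lies midway between the tips of the shut fingers; the grasp point (between the pads) lies 19 mm behind it (env.tcp_to_grasp is the distance from the TCP to the grasp point, in mm); z points along the fingers, y is the line along which they close (so a half turn about z gives the same grasp; the last joint's range is limited). The gripper opens to 95 mm and grips with 3 to 60 N. Pads are 20 mm wide; open, the fingers measure 119 mm over their backs; the gripper's body (75 mm by 180 mm) begins 59 mm behind the grasp point.
Start: joints at [-1.287, 0.491, 1.559, -0, 1.092, -0.106], TCP at [237.526, -578.125, 214.661] pointing down, gripper open.
Joint ranges: [-3.1, 3.1], [-0.84, 2.19], [0.05, 2.79], [-1.13, 4.28], [0.06, 2.93], [-2.69, 2.69]. Speed limits (rad/s): [2.22, 2.22, 2.79, 3.14, 3.14, 3.14].

INTERFACE

Orientations are given as [roll, pitch, yaw] about the fixed x, y, z axes, in that order (R = Rz(yaw) Ry(pitch) Rx(roll)).
In Python, from cell import env gives the robot as it stands. The module is installed in compiled form; this text tells all that it offers.
- The arm moves only by the tool step_arm, never from a script. Its argument "plan" is a list that holds one entry, the list of rows, each a list of 5 numbers: the shift along the tool's x, y, z in mm, then the turn about the tool's z in degrees, then the opening, from -1 (shut) to 1 (fully open). A call has 1 to 8 rows; each row is the pose to reach, as a shift and turn from the pose commanded when the call began, along the tool's axes at that moment; what a row does not reach only later rows make up. A row lasts 1/12 s, in which the tool goes at most 41.7 mm and 7.16 degrees, less where a joint would pass 70% of its speed; a pose out of reach is approached as far as the arm can. A call with a gripper value outside its range is refused whole. The fingers move at their own pace and stop on an object; the grip force is fixed at half the most. Time passes only in rows, so rows that repeat a pose let the fingers close. It gives the time, the measured TCP pose, the force, the opening and the grip force at its end, in the units of the state.
- env.state(): the state, without advancing time (a new reading comes with each control period).
- env.read_camera(name): name is "scene" or "top" or "wrist"; returns the picture (384x512x3 uint8, blue, green, red); there is no depth.
- env.get_calibration(name): a dict with "K" (3x3 intrinsics, pixels), "extrinsics" (4x4, takes a point from world to camera coordinates). Camera axes: x right, y up, looking along -z (the intrinsics and any distortion apply to the point x, -y, -z); pixel columns grow to the right and rows downward; lengths in mm; the calibration is good to about 2 mm. A picture is of the moment at which its call begins: read the wrist's pose just before it. get_calibration takes no time and is no camera call; for the wrist camera it gives the pose at the moment of the call.
- env.job_done(): hands the job in; it is judged then, once.
The state is a dict: "t": time; "joints": joint angles; "qvel": joint speeds; "tau": joint torques, N m; "eef_pos": TCP position; "tcp_rot": TCP orientation; "ft_force": force on the tool from outside, world axes, zero at the start; "moment": the same for the moment, N m; "opening": opening from 0.0 (shut) to 1.0 (fully open); "grip_force": force on a finger pad.
Only numpy, scipy, OpenCV 4.12 (cv2) and the standard library are available. Lean on these libraries where they do the work, as an engineer would, in place of code of your own. Each camera call takes 0.05 s, during which the arm holds its last target. There are 200 camera calls.

TASK

The three plain steel cups standing upside-down on the worktop have just been washed: hang each one, still mouth-down, on the leaning draining peg of its own size in the drip tray (largest cup on the tallest peg, middle on the middle, smallest on the shortest), so that its inside floor rests on the peg's tip and its rim hangs clear of the tray. Hang the largest first, then the middle one, then the smallest, letting go of each before you fetch the next. Leave the dredger, sugar canister, jar and bowl standing where they are.

Things in the scene. Friction and masses are not known exactly. Their poses are not given: they have to be found in the camera images.
- cup_large: large plain steel cup: straight-sided round tumbler, outer diameter 68 mm, 105 mm high, wall 2.5 mm, closed end 3 mm thick, no handle, 50 to 200 g, standing upside-down on the worktop, flat closed end up. Origin: centre of its inside floor, on its axis, 3 mm below the flat top and 102 mm above the rim; z points up out of the closed end.
- cup_middle: middle plain steel cup: straight-sided round tumbler, outer diameter 58 mm, 80 mm high, wall 2.5 mm, closed end 3 mm thick, no handle, 50 to 200 g, standing upside-down on the worktop, flat closed end up. Origin: centre of its inside floor, on its axis, 3 mm below the flat top and 77 mm above the rim; z points up out of the closed end.
- cup_small: small plain steel cup: straight-sided round tumbler, outer diameter 48 mm, 56 mm high, wall 2.5 mm, closed end 3 mm thick, no handle, 50 to 200 g, standing upside-down on the worktop, flat closed end up. Origin: centre of its inside floor, on its axis, 3 mm below the flat top and 53 mm above the rim; z points up out of the closed end.
- peg_large: tallest peg: fixed 10 mm round bar leaning 15 deg from upright on a black foot disc (68 mm wide, 8 high) in the aluminium drip tray (280 x 370 mm, rim 20 high). Origin: top of its round tip, 130 mm over the tray floor, 134 over the worktop. z up, x level; below the tip the bar runs towards +x (0.27 mm per mm down). A cup lowered upright fits with its axis about 14 mm to +x of the tip.
- peg_middle: middle peg: fixed 10 mm round bar leaning 15 deg from upright on a black foot disc (58 mm wide, 8 high) in the aluminium drip tray (280 x 370 mm, rim 20 high). Origin: top of its round tip, 104 mm over the tray floor, 108 over the worktop. z up, x level; below the tip the bar runs towards +x (0.27 mm per mm down). A cup lowered upright fits with its axis about 11 mm to +x of the tip.
- peg_small: shortest peg: fixed 10 mm round bar leaning 15 deg from upright on a black foot disc (48 mm wide, 8 high) in the aluminium drip tray (280 x 370 mm, rim 20 high). Origin: top of its round tip, 80 mm over the tray floor, 84 over the worktop. z up, x level; below the tip the bar runs towards +x (0.27 mm per mm down). A cup lowered upright fits with its axis about 8 mm to +x of the tip.
- dredger: bystander: steel dredger, 60 mm wide and 96 mm high, with a domed lid pierced with dark holes (not a cup). Origin: centre of its underside.
- sugar_can: bystander: red and white sugar canister, 66 mm wide, 127 mm high. Origin: centre of its underside.
- jam_jar: bystander: amber glass jar with a brass lid, 62 mm wide, 90 mm high. Origin: centre of its underside.
- ramekin: bystander: small white china bowl, open side up, 76 mm wide, 45 mm high. Origin: centre of its underside.
Mind the look-alikes: they are no part of the job. Leave any green or purple look-alike of the peg_small alone.

How it is judged:
By the outcome, as a careful person would: the job done as asked, in the order asked, and still so for the second after the job is handed in, with the robot touching nothing.
It also fails if it takes over 102 s, if anything falls off the work surface, if the arm or the gripper's body presses on something with over 40 N, if the wrist force passes 120 N, or if a joint passes its speed limit or range.

## Working session

There is one attempt and no reset: what is moved stays moved. The work goes in short steps, Python scripts to look and compute and a tool call to move; the robot and the scene stay as the last step left them, time stands still between calls to the robot, and variables do not carry over. Pictures are saved under pics/ and viewed, at most 14 in all, crops included, and the job is handed in when it is done.

Besides the shell and the picture viewer there is one more tool, called after "Request:" as a command line: name --argument value ..., lists and objects as JSON in quotes. step_arm: Moves the arm, as the interface text tells. Its arguments: {"type":"object","properties":{"plan":{"type":"array"}},"required":["plan"]}

```bash
mkdir -p pics; python3 - <<'E'
from cell import env
import cv2
for n in ("scene","top"):
    cv2.imwrite(f"pics/{n}0.png",cv2.resize(env.read_camera(n),(800,600),interpolation=cv2.INTER_CUBIC))
    c=env.get_calibration(n);print({k:(v.round(3).tolist() if hasattr(v,'round') else v) for k,v in c.items()})
s=env.state();print(s)
E
```

```text
{'K': [[350.589, 0.0, 254.469], [0.0, 350.589, 193.498], [0.0, 0.0, 1.0]], 'extrinsics': [[-0.229, 0.973, -0.004, 68.26], [-0.634, -0.146, 0.76, 263.239], [0.739, 0.177, 0.65, -1427.057], [0.0, 0.0, 0.0, 1.0]]}
{'K': [[480.247, 0.0, 247.989], [0.0, 480.247, 188.179], [0.0, 0.0, 1.0]], 'extrinsics': [[-0.009, -1.0, -0.015, 63.394], [0.991, -0.011, 0.137, -552.89], [-0.137, -0.013, 0.991, -1473.152], [0.0, 0.0, 0.0, 1.0]]}
{'t': 0.1, 'joints': array([-1.28656063e+00,  4.91494404e-01,  1.55937653e+00, -1.64311863e-05,
        1.09168214e+00, -1.05636170e-01]), 'qvel': array([ 0.00140716, -0.0021804 , -0.00121373,  0.0007258 , -0.00073217,
       -0.00036715]), 'tau': array([ 2.35649371e-03, -6.13624620e+01, -2.58607686e+01,  6.93877763e-02,
        4.69964545e-02, -4.80012966e-05]), 'eef_pos': array([ 237.48243857, -577.90267349,  214.1273348 ]), 'tcp_rot': array([-3.14063606e+00, -8.67733276e-05,  3.89879407e-01]), 'ft_force': array([ 0.43853675, -0.3895779 , -0.72572206]), 'moment': array([-0.01349166, -0.01246174, -0.01334985]), 'grip_force': 0.0, 'opening': 1.0007206544389433}
```

View pics/scene0.png

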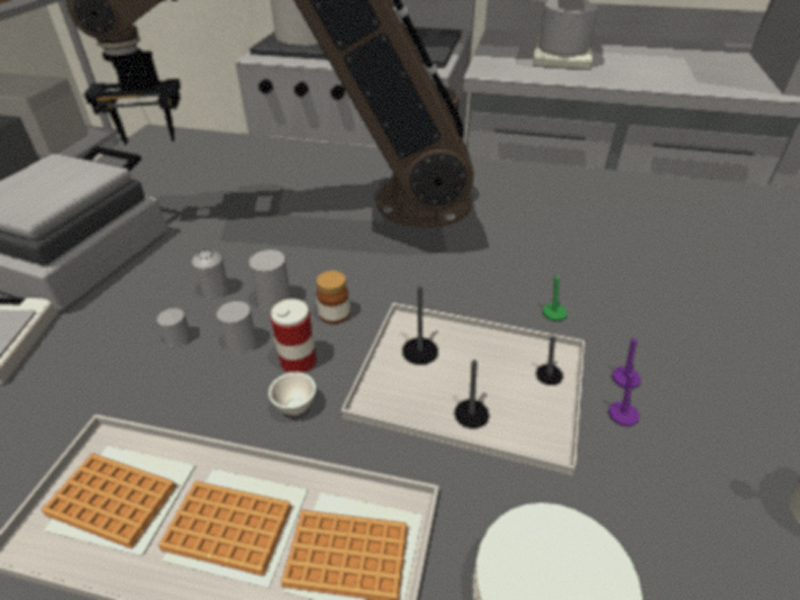

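View pics/top0.png

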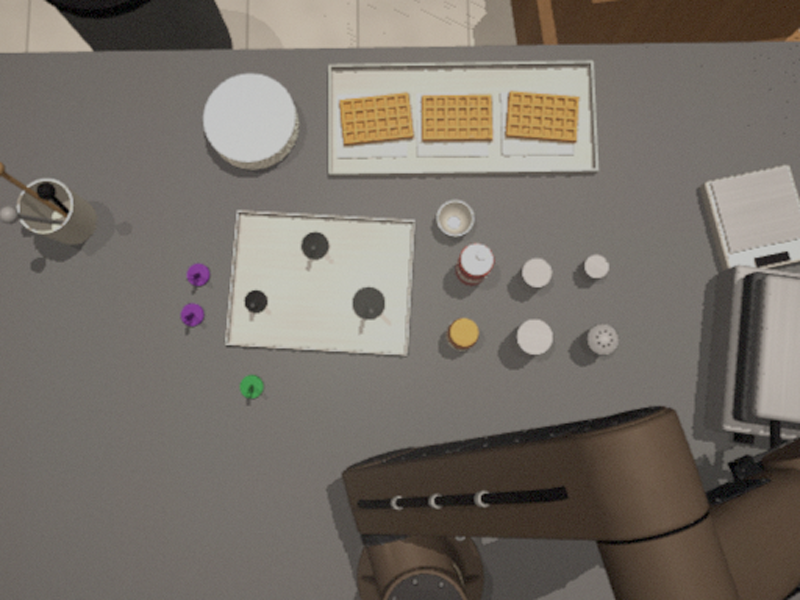

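The scene view shows the large cup at (270,278), middle (237,327), small (173,328) and the dredger look-alike (209,275). In the top view they are at (535,337), (537,273), (596,267) and (602,340). The peg feet in the top view are large (369,303), middle (315,246) and small (256,301). The green peg (251,387) and purple pegs (198,274), (192,315) stand outside the tray and are look-alikes. Next I'll check close crops.

```bash
python3 - <<'E'
from cell import env
import cv2, numpy as np
t=env.read_camera("top"); s=env.read_camera("scene")
np.save("top.npy",t);np.save("scene.npy",s)
def crop(im,x0,y0,w,h,k,f):
    o=cv2.resize(im[y0:y0+h,x0:x0+w],None,fx=k,fy=k,interpolation=cv2.INTER_CUBIC)
    for i in range(0,w,10):
        cv2.line(o,(i*k,0),(i*k,8 if i%20 else 14),(0,255,255),1)
        if i%20==0: cv2.putText(o,str(x0+i),(i*k+2,22),0,.4,(0,255,255),1)
    for j in range(0,h,10):
        cv2.line(o,(0,j*k),(8,j*k),(0,255,255),1)
        if j%20==0: cv2.putText(o,str(y0+j),(10,j*k+5),0,.4,(0,255,255),1)
    cv2.imwrite(f,o)
crop(t,280,130,120,110,5,"pics/tcup.png")
crop(t,140,130,130,100,6,"pics/tpeg.png")
crop(s,220,170,160,120,5,"pics/speg.png")
E
```

```text
(no output)
```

View pics/tcup.png

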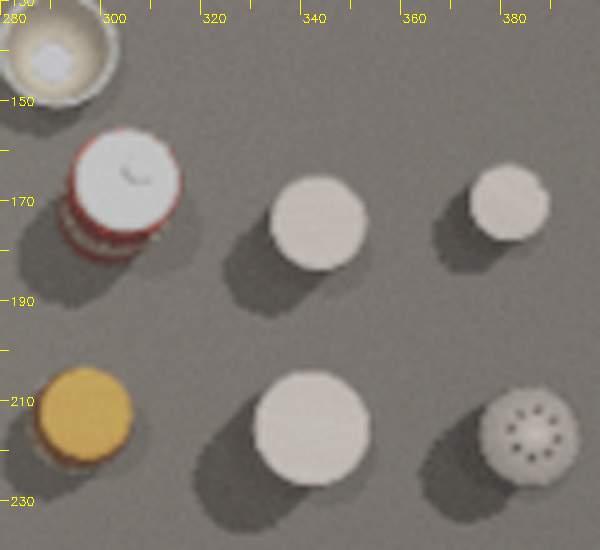

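View pics/tpeg.png

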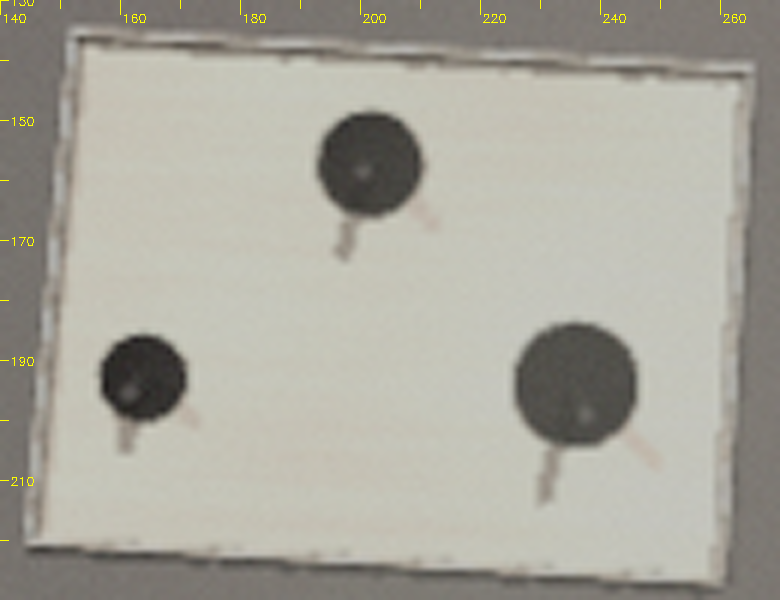

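View pics/speg.png

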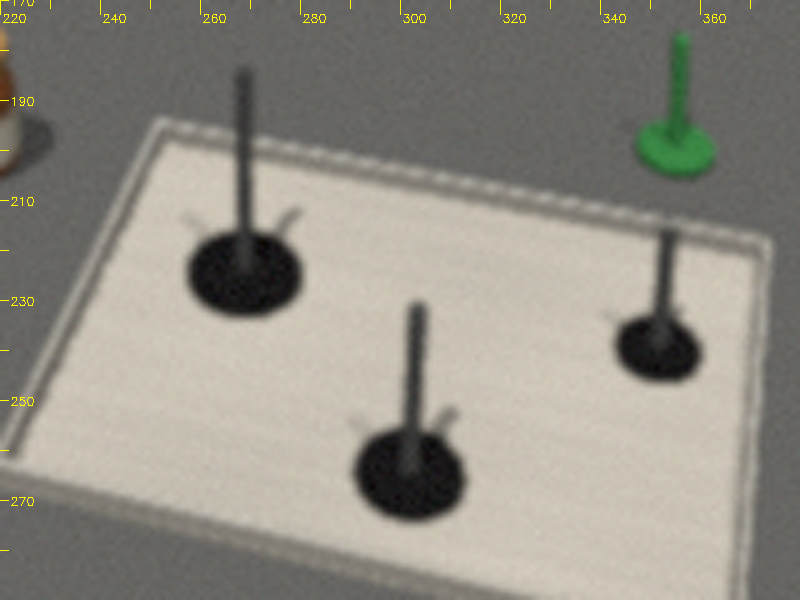

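```bash
cat >h.py <<'E'
import numpy as np
from cell import env
def ray(n,p,z,c=None):
    c=c or env.get_calibration(n);E=np.array(c["extrinsics"]);K=np.array(c["K"])
    d=np.linalg.inv(K)@[p[0],p[1],1];d=E[:3,:3].T@(d*[1,-1,-1]);o=-E[:3,:3].T@E[:3,3]
    return (o+d*(z-o[2])/d[2])[:2]
E
python3 - <<'E'
from h import *
for k,p,z in [("L",(342,215.2),105),("M",(343.4,174.2),80),("S",(381.6,170.2),56),("dredger",(385.7,217),96)]: print(k,ray("top",p,z).round(1))
P={"L":((237.3,198.3),(235.6,193.6),(268.4,184),(268.6,224.4),134),"M":((200.3,157.9),(201.3,156.9),(303,230.6),(301.6,264.4),108),"S":((161.3,194.8),(163.6,192.6),(353.4,215.9),(351.2,239.4),84)}
for k,(a,b,c,d,z) in P.items():
    print(k,"tip",ray("top",a,z-2).round(1),ray("scene",c,z-2).round(1),"foot",ray("top",b,12).round(1),ray("scene",d,12).round(1))
for p in [(255,195),(282,291)]: print(ray("scene",p,0).round(0))
E
```

```text
L [ 460.1 -221.9]
M [ 587.8 -235.1]
S [ 603.1 -358.7]
dredger [ 454.2 -353.6]
L tip [510.8  88.5] [512.3  89.7] foot [540.   98.2] [545.6  99.7]
M tip [638.5 201.2] [638.  201.6] foot [660.9 208.7] [665.5 209.6]
S tip [529.8 322.8] [532.2 323.2] foot [545.7 329.2] [550.7 330. ]
[416.  30.]
[746. 174.]
```

Each cup position falls within reach. The peg tip-to-foot vectors (31, 24, 17 mm, all leaning along about +18.5°) match the described geometry, and the two cameras agree on the tips to about 2 mm. I'll start towards the large cup.

Request:
step_arm --plan '[[[341, -245, 0, 22.3, 1], [341, -245, 0, 22.3, 1], [341, -245, 0, 22.3, 1], [341, -245, 0, 22.3, 1], [341, -245, 0, 22.3, 1], [341, -245, 0, 22.3, 1], [341, -245, 0, 22.3, 1], [341, -245, 0, 22.3, 1]]]'

```text
t: 0.87
eef_pos: [414.3, -294.0, 214.7]
tcp_rot: [3.141, -0.0, 0.0]
ft_force: [0.6, -0.3, -0.7]
opening: 1.002
grip_force: 0.0
```

```bash
cat >>h.py <<'E'
def go(x,y,z,yaw=0):
    from scipy.spatial.transform import Rotation as R
    s=env.state();r=R.from_euler("xyz",s["tcp_rot"]);p=s["eef_pos"]
    print("t",s["t"],"tcp",p.round(1),"rot",s["tcp_rot"].round(3),"shift",r.inv().apply(np.array([x,y,z])-p).round(1),"turn",round(np.degrees(s["tcp_rot"][2]-yaw),1),"open",round(s["opening"],3),"grip",round(s["grip_force"],1),"F",s["ft_force"].round(1))
E
python3 - <<'E'
from h import *
go(460,-222,214)
print(ray("top",(305,165.8),127))
E
```

```text
t 0.8667 tcp [ 414.3 -294.   214.7] rot [ 3.141 -0.     0.   ] shift [ 45.7 -72.    0.7] turn 0.0 open 1.002 grip 0.0 F [ 0.6 -0.3 -0.7]
[ 606.64975357 -113.3251408 ]
```

Request:
step_arm --plan '[[[45.7, -72, 0, 0, 1], [45.7, -72, 0, 0, 1], [45.7, -72, 0, 0, 1]]]'

```text
t: 1.12
eef_pos: [461.7, -218.9, 214.7]
tcp_rot: [-3.141, -0.001, 0.005]
ft_force: [0.4, 0.2, 0.9]
opening: 0.999
grip_force: 0.0
```

```bash
python3 - <<'E'
from h import *
import cv2
go(460,-222,214)
c=env.get_calibration("wrist");im=env.read_camera("wrist")
K=np.array(c["K"]);E=np.array(c["extrinsics"])
for p in [(460.1,-221.9,105),(587.8,-235.1,80)]:
    q=E[:3,:3]@p+E[:3,3];q=q*[1,-1,-1];u=K@q;u=u[:2]/u[2];print(u)
    cv2.drawMarker(im,tuple(int(v) for v in u.clip(-999,999)),(0,0,255),0,10)
cv2.imwrite("pics/w1.png",im)
E
```

```text
t 1.1167 tcp [ 461.7 -218.9  214.7] rot [-3.141e+00 -1.000e-03  5.000e-03] shift [-1.7  3.1  0.7] turn 0.3 open 0.999 grip 0.0 F [0.4 0.2 0.9]
[257.65828867 186.35017702]
[273.50274387  41.5740986 ]
```

View pics/w1.png

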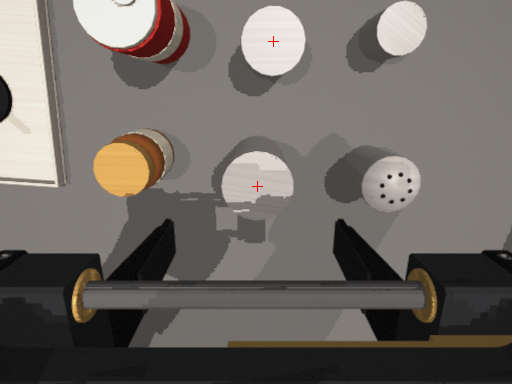

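The wrist view shows the large cup top centred at about (257,186), on the predicted mark. The middle cup is on its mark too (273,41), and the pierced dredger is at (391,183). Now I'll descend and grip.

Request:
step_arm --plan '[[[0, 0, 40, 0, 1], [0, 0, 80, 0, 1], [0, 0, 120, 0, 1], [0, 0, 148, 0, 1], [0, 0, 148, 0, 1], [0, 0, 148, 0, -1], [0, 0, 148, 0, -1], [0, 0, 148, 0, -1]]]'

```text
t: 1.83
eef_pos: [460.0, -224.7, 68.5]
tcp_rot: [3.14, -0.003, 0.0]
ft_force: [0.2, -0.7, 1.2]
opening: 0.845
grip_force: 0.0
```

Request:
step_arm --plan '[[[0, 0, 0, 0, -1], [0, 0, 0, 0, -1], [0, 0, 0, 0, -1], [0, 0, 0, 0, -1]]]'

```text
t: 2.17
eef_pos: [459.8, -224.1, 68.0]
tcp_rot: [3.14, -0.002, 0.001]
ft_force: [-1.4, -0.4, 9.5]
opening: 0.712
grip_force: 30.0
```

Request:
step_arm --plan '[[[0, 0, -40, 0, -1], [0, 0, -80, 0, -1], [0, 0, -120, 0, -1], [8, -30, -150, 0, -1], [16, -70, -152, 0, -1], [24, -110, -152, 0, -1], [32, -150, -152, 0, -1], [40, -190, -152, 0, -1]]]'

```text
t: 2.83
eef_pos: [499.1, -32.0, 219.5]
tcp_rot: [3.141, -0.001, 0.0]
ft_force: [0.3, -0.7, -0.7]
opening: 0.71
grip_force: 30.0
```

Request:
step_arm --plan '[[[8, -40, 0, 0, -1], [16, -75, 0, 0, -1], [21, -105, 0, 0, -1], [25, -120, 0, 0, -1], [25, -127, 0, 0, -1], [25, -127, 0, 0, -1], [25, -127, 0, 0, -1]]]'

```text
t: 3.42
eef_pos: [523.9, 92.7, 218.8]
tcp_rot: [3.141, -0.0, 0.001]
ft_force: [0.8, -0.0, -1.3]
opening: 0.707
grip_force: 30.0
```

```bash
python3 - <<'E'
from h import *
import cv2
go(524.6,93.4,218)
P={"L":(511.3,89,134),"M":(638.3,201.3,108),"S":(531,323,84)}
out=[]
for n,(x,y,w,h) in {"wrist":(0,0,512,384),"scene":(190,110,200,150)}.items():
    c=env.get_calibration(n);im=env.read_camera(n);K=np.array(c["K"]);E=np.array(c["extrinsics"])
    for p in P.values():
        q=(E[:3,:3]@p+E[:3,3])*[1,-1,-1];u=K@q;u=u[:2]/u[2];print(n,u.round(1))
    cv2.imwrite(f"pics/{n}2.png",cv2.resize(im[y:y+h,x:x+w],(800,600),interpolation=cv2.INTER_CUBIC))
E
```

```text
t 3.4167 tcp [523.9  92.7 218.8] rot [ 3.141e+00 -0.000e+00  1.000e-03] shift [ 0.7 -0.7  0.8] turn 0.1 open 0.707 grip 30.0 F [ 0.8 -0.  -1.3]
wrist [258.6 206.7]
wrist [124.   52.1]
wrist [ 25.1 170.2]
scene [268.2 183.2]
scene [302.9 230.1]
scene [353.5 215. ]
```

View pics/scene2.png

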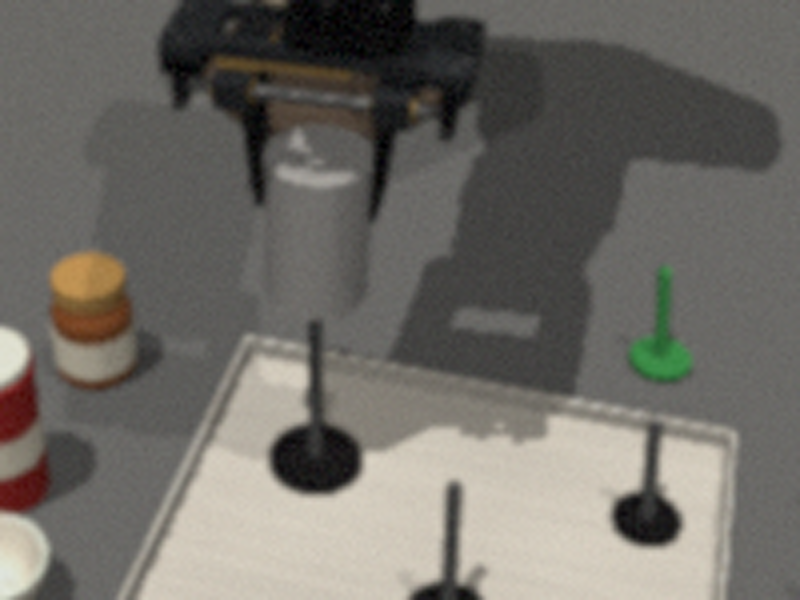

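View pics/wrist2.png

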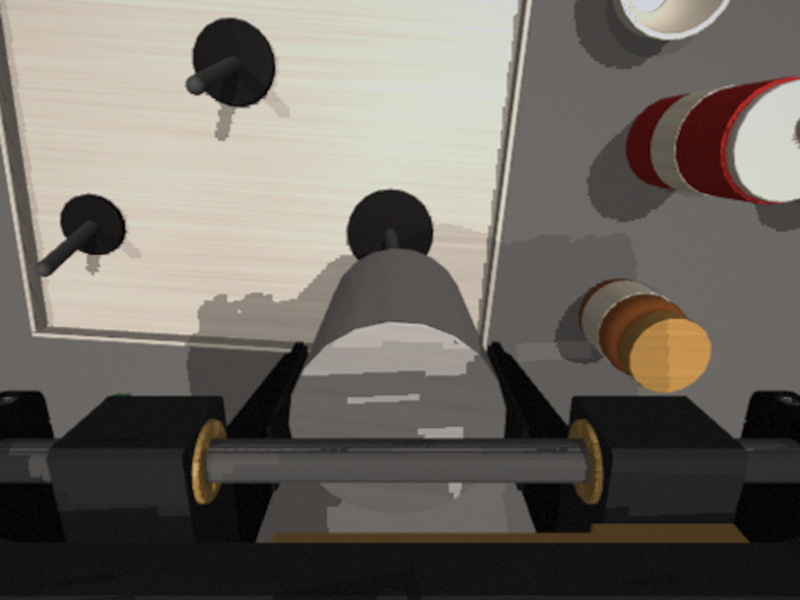

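The gripped cup hangs straight and covers the tall peg's tip in both views. The middle tip (196,85) and small tip (44,268) in the wrist view lie within 2 mm of where I predicted. Lowering now.

Request:
step_arm --plan '[[[0.7, -0.7, 15, 0, -1], [0.7, -0.7, 30, 0, -1], [0.7, -0.7, 45, 0, -1], [0.7, -0.7, 60, 0, -1], [0.7, -0.7, 75, 0, -1], [0.7, -0.7, 90, 0, -1]]]'

```text
t: 4.02
eef_pos: [524.9, 92.6, 128.1]
tcp_rot: [3.141, -0.0, -0.001]
ft_force: [-0.9, 0.2, -1.3]
opening: 0.712
grip_force: 30.0
```

Request:
step_arm --plan '[[[0, 0, 10, 0, -1], [0, 0, 18, 0, -1], [0, 0, 24, 0, -1], [0, 0, 26, 0, -1], [0, 0, 26, 0, -1]]]'

```text
t: 4.43
eef_pos: [524.9, 93.7, 102.5]
tcp_rot: [3.141, 0.0, 0.0]
ft_force: [0.5, -0.2, -2.1]
opening: 0.714
grip_force: 30.0
```

Request:
step_arm --plan '[[[0, 0, 1, 0, -1], [0, 0, 2, 0, -1], [0, 0, 2.5, 0, -1], [0, 0, 2.5, 0, -1]]]'

```text
t: 4.77
eef_pos: [524.9, 93.9, 100.3]
tcp_rot: [3.142, -0.0, 0.001]
ft_force: [-0.1, -0.0, -2.1]
opening: 0.71
grip_force: 30.0
```

Request:
step_arm --plan '[[[0, 0, 0.6, 0, -1], [0, 0, 1.2, 0, -1], [0, 0, 1.2, 0, -1]]]'

```text
t: 5.02
eef_pos: [525.0, 93.9, 99.4]
tcp_rot: [3.142, -0.001, 0.001]
ft_force: [-0.8, 0.3, 6.2]
opening: 0.711
grip_force: 30.0
```

Force shows contact with the tip, so I'll release and let it settle.

Request:
step_arm --plan '[[[0, 0, -0.5, 0, 0.6], [0, 0, -0.5, 0, 0.8], [0, 0, -0.5, 0, 1], [0, 0, -0.5, 0, 1], [0, 0, -0.5, 0, 1], [0, 0, -0.5, 0, 1], [0, 0, -0.5, 0, 1], [0, 0, -0.5, 0, 1]]]'

```text
t: 5.68
eef_pos: [524.9, 93.9, 99.4]
tcp_rot: [3.141, 0.0, 0.001]
ft_force: [1.3, 0.4, -0.3]
opening: 0.999
grip_force: 0.0
```

Request:
step_arm --plan '[[[0, 0, -10, 0, 1], [0, 0, -25, 0, 1], [0, 0, -45, 0, 1], [0, 0, -75, 0, 1], [0, 0, -105, 0, 1], [0, 30, -125, 0, 1], [0, 65, -125, 0, 1], [0, 105, -125, 0, 1]]]'

```text
t: 6.35
eef_pos: [525.1, -11.4, 226.7]
tcp_rot: [3.141, -0.004, 0.003]
ft_force: [0.1, -0.0, 0.7]
opening: 1.001
grip_force: 0.0
```

```bash
python3 - <<'E'
from h import *
import cv2
go(587.8,-235.1,224)
s=env.read_camera("scene")[110:260,190:390];t=env.read_camera("top")[120:230,140:290]
cv2.imwrite("pics/a3.png",np.hstack([cv2.resize(s,(400,300)),cv2.resize(t,(400,300))]))
E
```

```text
t 6.35 tcp [525.1 -11.4 226.7] rot [ 3.141e+00 -4.000e-03  3.000e-03] shift [ 62.  223.9   3.1] turn 0.2 open 1.001 grip 0.0 F [ 0.1 -0.   0.7]
```

View pics/a3.png

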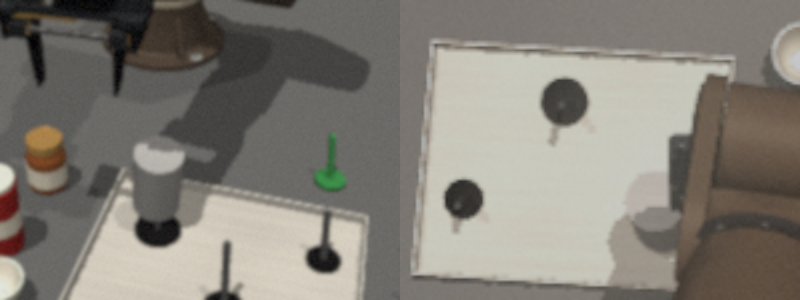

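The large cup hangs on the tall peg, slightly tilted, with its rim clear of the foot. I'm moving to the middle cup with a quarter turn, so the gripper body stays clear of the sugar canister.

Request:
step_arm --plan '[[[62, 224, 0, -89.8, 1], [62, 224, 0, -89.8, 1], [62, 224, 0, -89.8, 1], [62, 224, 0, -89.8, 1], [62, 224, 0, -89.8, 1], [62, 224, 0, -89.8, 1], [62, 224, 0, -89.8, 1], [62, 224, 0, -89.8, 1]]]'

```text
t: 7.12
eef_pos: [587.1, -236.4, 224.4]
tcp_rot: [-3.141, 0.0, 0.988]
ft_force: [0.0, 0.3, -1.0]
opening: 1.004
grip_force: 0.0
```

```bash
python3 - <<'E'
from h import *
go(587.8,-235.1,226,np.pi/2)
E
```

```text
t 7.1167 tcp [ 587.1 -236.4  224.4] rot [-3.141  0.     0.988] shift [ 1.5 -0.2 -1.6] turn -33.4 open 1.004 grip 0.0 F [ 0.   0.3 -1. ]
```

Request:
step_arm --plan '[[[1.5, 0, 0, -33.4, 1], [1.5, 0, 0, -33.4, 1], [1.5, 0, 0, -33.4, 1], [1.5, 0, 0, -33.4, 1], [1.5, 0, 0, -33.4, 1], [1.5, 0, 40, -33.4, 1], [1.5, 0, 75, -33.4, 1], [1.5, 0, 75, -33.4, 1]]]'

```text
t: 7.78
eef_pos: [585.5, -232.1, 144.2]
tcp_rot: [-3.134, -0.004, 1.567]
ft_force: [-0.8, 0.9, -1.5]
opening: 1.0
grip_force: 0.0
```

```bash
python3 - <<'E'
from h import *
go(587.8,-235.1,45,np.pi/2)
E
```

```text
t 7.7833 tcp [ 585.5 -232.1  144.2] rot [-3.134 -0.004  1.567] shift [-3.4  3.1 99.2] turn -0.2 open 1.0 grip 0.0 F [-0.8  0.9 -1.5]
```

Request:
step_arm --plan '[[[-2, 2, 35, 0, 1], [-2, 2, 65, 0, 1], [-2, 2, 65, 0, 1], [-2, 2, 65, 0, 1]]]'

```text
t: 8.12
eef_pos: [590.1, -235.7, 85.3]
tcp_rot: [-3.14, -0.001, 1.567]
ft_force: [0.4, -0.0, 0.6]
opening: 1.002
grip_force: 0.0
```

```bash
python3 - <<'E'
from h import *
go(587.8,-235.1,45,np.pi/2)
E
```

```text
t 8.1167 tcp [ 590.1 -235.7   85.3] rot [-3.140e+00 -1.000e-03  1.567e+00] shift [ 0.5 -2.2 40.4] turn -0.2 open 1.002 grip 0.0 F [ 0.4 -0.   0.6]
```

Request:
step_arm --plan '[[[0.5, -1.5, 20, 0, 1], [0.5, -1.5, 40, 0, 1], [0.5, -1.5, 40, 0, -1], [0.5, -1.5, 40, 0, -1], [0.5, -1.5, 40, 0, -1], [0.5, -1.5, 40, 0, -1], [0.5, -1.5, 40, 0, -1], [0.5, -1.5, 40, 0, -1]]]'

```text
t: 8.78
eef_pos: [588.7, -235.5, 45.5]
tcp_rot: [3.141, 0.001, 1.567]
ft_force: [-0.5, 0.4, 1.3]
opening: 0.638
grip_force: 0.5
```

Request:
step_arm --plan '[[[0, 0, 0, 0, -1], [0, 0, 0, 0, -1], [0, 0, 0, 0, -1], [0, 0, 0, 0, -1]]]'

```text
t: 9.12
eef_pos: [588.6, -235.5, 45.4]
tcp_rot: [3.141, 0.001, 1.567]
ft_force: [-1.1, 1.0, 6.7]
opening: 0.616
grip_force: 30.0
```

```bash
python3 - <<'E'
from h import *
go(648.7,204.8,195,np.pi/2)
E
```

```text
t 9.1167 tcp [ 588.6 -235.5   45.4] rot [3.141e+00 1.000e-03 1.567e+00] shift [ 440.4   58.5 -149.8] turn -0.2 open 0.616 grip 30.0 F [-1.1  1.   6.7]
```

Request:
step_arm --plan '[[[0, 0, -40, 0, -1], [0, 0, -80, 0, -1], [0, 0, -120, 0, -1], [0, 0, -155, 0, -1], [30, 4, -160, 0, -1], [70, 9, -160, 0, -1], [110, 14, -160, 0, -1], [150, 20, -160, 0, -1]]]'

```text
t: 9.78
eef_pos: [608.6, -84.0, 204.8]
tcp_rot: [3.141, 0.0, 1.566]
ft_force: [1.1, 0.1, -0.6]
opening: 0.613
grip_force: 30.0
```

Request:
step_arm --plan '[[[40, 5, 0, 0, -1], [80, 11, 0, 0, -1], [120, 16, 0, 0, -1], [160, 21, 0, 0, -1], [200, 27, 0, 0, -1], [240, 32, 0, 0, -1], [270, 36, 0, 0, -1], [290, 38.5, 0, 0, -1]]]'

```text
t: 10.45
eef_pos: [648.3, 207.7, 204.2]
tcp_rot: [-3.141, -0.0, 1.569]
ft_force: [-0.3, -0.2, -1.3]
opening: 0.615
grip_force: 30.0
```

Request:
step_arm --plan '[[[0, 0, 0, 0, -1], [0, 0, 0, 0, -1], [0, 0, 0, 0, -1]]]'

```text
t: 10.7
eef_pos: [648.4, 203.7, 204.3]
tcp_rot: [-3.141, 0.0, 1.567]
ft_force: [-0.1, 0.5, -1.4]
opening: 0.617
grip_force: 30.0
```

```bash
python3 - <<'E'
from h import *
import cv2
go(648.7,204.8,76.4,np.pi/2)
s=env.read_camera("scene")[90:240,190:390]
cv2.imwrite("pics/a4.png",np.hstack([cv2.resize(s,(400,300)),cv2.resize(env.read_camera("wrist"),(400,300))]))
E
```

```text
t 10.7 tcp [648.4 203.7 204.3] rot [-3.141  0.     1.567] shift [  1.1   0.4 127.9] turn -0.2 open 0.617 grip 30.0 F [-0.1  0.5 -1.4]
```

View pics/a4.png

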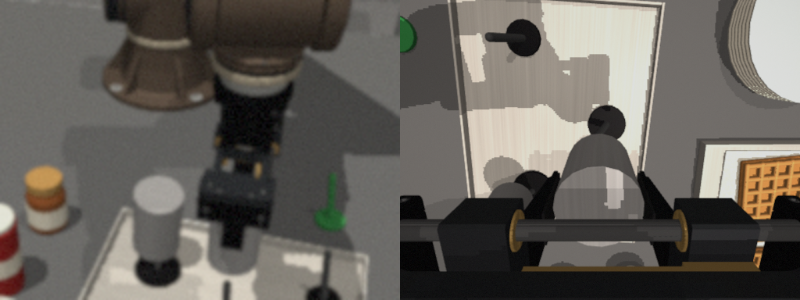

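The large cup still hangs at (158,220) in the left half. The gripped middle cup is above the middle peg, so I'll lower it.

Request:
step_arm --plan '[[[1, 0.4, 25, 0, -1], [1, 0.4, 45, 0, -1], [1, 0.4, 60, 0, -1], [1, 0.4, 75, 0, -1], [1, 0.4, 90, 0, -1], [1, 0.4, 105, 0, -1], [1, 0.4, 115, 0, -1], [1, 0.4, 120, 0, -1]]]'

```text
t: 11.47
eef_pos: [648.7, 204.3, 83.1]
tcp_rot: [-3.14, 0.0, 1.566]
ft_force: [1.1, 0.9, -2.4]
opening: 0.618
grip_force: 30.0
```

Request:
step_arm --plan '[[[0, 0, 3, 0, -1], [0, 0, 5.5, 0, -1], [0, 0, 7, 0, -1], [0, 0, 7, 0, -1], [0, 0, 7, 0, -1]]]'

```text
t: 11.88
eef_pos: [649.2, 205.5, 77.9]
tcp_rot: [3.141, -0.0, 1.567]
ft_force: [-0.6, 0.8, -0.8]
opening: 0.619
grip_force: 30.0
```

Request:
step_arm --plan '[[[0, 0, 0.7, 0, -1], [0, 0, 1.4, 0, -1], [0, 0, 1.8, 0, -1], [0, 0, 1.8, 0, -1]]]'

```text
t: 12.22
eef_pos: [649.1, 205.5, 76.0]
tcp_rot: [3.141, -0.0, 1.567]
ft_force: [-0.7, 0.8, 1.1]
opening: 0.615
grip_force: 30.0
```

Request:
step_arm --plan '[[[0, 0, 0.5, 0, -1], [0, 0, 0.5, 0, -1], [0, 0, 0, 0, 0.4], [0, 0, 0, 0, 0.7], [0, 0, 0, 0, 1], [0, 0, 0, 0, 1], [0, 0, 0, 0, 1], [0, 0, 0, 0, 1]]]'

```text
t: 12.88
eef_pos: [649.0, 205.4, 75.5]
tcp_rot: [-3.142, 0.0, 1.567]
ft_force: [-0.3, 0.8, -0.8]
opening: 0.97
grip_force: 0.0
```

Request:
step_arm --plan '[[[0, 0, 0, 0, 1], [0, 0, -10, 0, 1], [0, 0, -25, 0, 1], [0, 0, -45, 0, 1], [0, 0, -75, 0, 1], [0, 0, -110, 0, 1], [0, 0, -145, 0, 1], [0, 0, -150, 0, 1]]]'

```text
t: 13.55
eef_pos: [650.7, 205.9, 233.1]
tcp_rot: [3.132, -0.002, 1.567]
ft_force: [-0.2, 0.6, 1.7]
opening: 1.0
grip_force: 0.0
```

```bash
python3 - <<'E'
from h import *
import cv2
go(603.1,-358.7,226,np.pi/2)
s=env.read_camera("scene")[90:240,190:390]
cv2.imwrite("pics/a5.png",np.hstack([cv2.resize(s,(400,300)),cv2.resize(env.read_camera("wrist"),(400,300))]))
E
```

```text
t 13.55 tcp [650.7 205.9 233.1] rot [ 3.132e+00 -2.000e-03  1.567e+00] shift [-564.8  -45.5    5.6] turn -0.2 open 1.0 grip 0.0 F [-0.2  0.6  1.7]
```

View pics/a5.png

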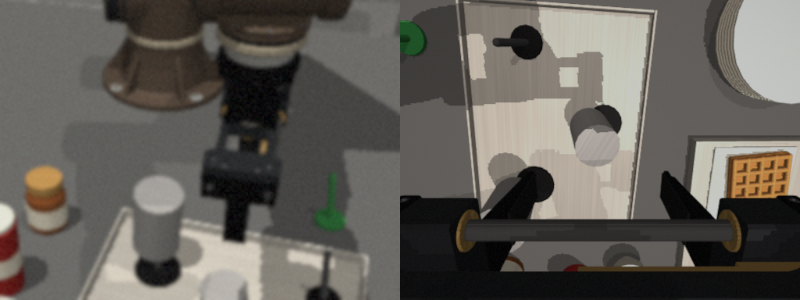

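The middle cup hangs on its peg ((222,285) left, (597,140) right). Next is the small cup.

Request:
step_arm --plan '[[[-41, -3.3, 0, 0, 1], [-82, -6.6, 0, 0, 1], [-123, -10, 0, 0, 1], [-164, -13, 0, 0, 1], [-205, -16.5, 0, 0, 1], [-246, -20, 0, 0, 1], [-287, -23, 0, 0, 1], [-328, -26, 0, 0, 1]]]'

```text
t: 14.32
eef_pos: [620.6, -124.2, 224.1]
tcp_rot: [-3.139, -0.001, 1.567]
ft_force: [0.9, -0.2, 0.4]
opening: 0.999
grip_force: 0.0
```

Request:
step_arm --plan '[[[-41, -3.3, 0, 0, 1], [-82, -6.6, 0, 0, 1], [-123, -10, 0, 0, 1], [-164, -13, 0, 0, 1], [-205, -16.5, 0, 0, 1], [-236, -19, 0, 0, 1], [-236, -19, 0, 0, 1], [-236, -19, 0, 0, 1]]]'

```text
t: 14.98
eef_pos: [600.7, -359.8, 223.4]
tcp_rot: [-3.139, -0.002, 1.564]
ft_force: [0.2, -0.1, 0.3]
opening: 0.997
grip_force: 0.0
```

```bash
python3 - <<'E'
from h import *
go(603.1,-358.7,25,np.pi/2)
E
```

```text
t 14.9833 tcp [ 600.7 -359.8  223.4] rot [-3.139e+00 -2.000e-03  1.564e+00] shift [  0.7   2.9 198.4] turn -0.4 open 0.997 grip 0.0 F [ 0.2 -0.1  0.3]
```

Request:
step_arm --plan '[[[1, 2.4, 40, 0, 1], [1, 2.4, 80, 0, 1], [1, 2.4, 120, 0, 1], [1, 2.4, 150, 0, 1], [1, 2.4, 175, 0, 1], [1, 2.4, 190, 0, 1], [1, 2.4, 198, 0, 1], [1, 2.4, 198, 0, 1]]]'

```text
t: 15.65
eef_pos: [603.6, -355.7, 25.4]
tcp_rot: [-3.138, -0.002, 1.568]
ft_force: [-0.1, 0.8, 0.2]
opening: 0.998
grip_force: 0.0
```

```bash
python3 - <<'E'
from h import *
go(603.1,-358.7,25,np.pi/2)
E
```

```text
t 15.65 tcp [ 603.6 -355.7   25.4] rot [-3.138e+00 -2.000e-03  1.568e+00] shift [-3.  -0.5  0.4] turn -0.2 open 0.998 grip 0.0 F [-0.1  0.8  0.2]
```

Request:
step_arm --plan '[[[-2, -0.5, 1, 0, 1], [-2, -0.5, 1, 0, -1], [-2, -0.5, 1, 0, -1], [-2, -0.5, 1, 0, -1], [-2, -0.5, 1, 0, -1], [-2, -0.5, 1, 0, -1], [-2, -0.5, 1, 0, -1], [-2, -0.5, 1, 0, -1]]]'

```text
t: 16.32
eef_pos: [603.7, -359.5, 26.8]
tcp_rot: [3.141, 0.0, 1.567]
ft_force: [0.2, 0.5, 0.0]
opening: 0.566
grip_force: 0.0
```

Request:
step_arm --plan '[[[0, 0, 0, 0, -1], [0, 0, 0, 0, -1], [0, 0, 0, 0, -1], [0, 0, 0, 0, -1], [0, 0, 0, 0, -1], [0, 0, 0, 0, -1]]]'

```text
t: 16.82
eef_pos: [603.7, -359.4, 26.7]
tcp_rot: [3.142, 0.0, 1.567]
ft_force: [-0.4, -0.3, 2.3]
opening: 0.505
grip_force: 30.0
```

```bash
python3 - <<'E'
from h import *
go(538.6,325.6,200,np.pi/2)
E
```

```text
t 16.8167 tcp [ 603.7 -359.4   26.7] rot [3.142 0.    1.567] shift [ 684.8  -67.8 -173.4] turn -0.2 open 0.505 grip 30.0 F [-0.4 -0.3  2.3]
```

Request:
step_arm --plan '[[[0, 0, -40, 0, -1], [0, 0, -80, 0, -1], [0, 0, -120, 0, -1], [0, 0, -160, 0, -1], [25, -2, -180, 0, -1], [65, -6, -180, 0, -1], [105, -10, -180, 0, -1], [145, -14, -180, 0, -1]]]'

```text
t: 17.48
eef_pos: [589.7, -213.0, 206.9]
tcp_rot: [3.141, 0.0, 1.566]
ft_force: [0.6, 0.1, -0.4]
opening: 0.505
grip_force: 30.0
```

Request:
step_arm --plan '[[[40, -4, 0, 0, -1], [80, -8, 0, 0, -1], [120, -12, 0, 0, -1], [160, -16, 0, 0, -1], [200, -20, 0, 0, -1], [240, -24, 0, 0, -1], [280, -28, 0, 0, -1], [320, -32, 0, 0, -1]]]'

```text
t: 18.15
eef_pos: [558.9, 107.7, 206.7]
tcp_rot: [3.141, 0.0, 1.567]
ft_force: [1.7, 0.1, 0.5]
opening: 0.508
grip_force: 30.0
```

Request:
step_arm --plan '[[[40, -4, 0, 0, -1], [80, -8, 0, 0, -1], [120, -12, 0, 0, -1], [160, -16, 0, 0, -1], [195, -19, 0, 0, -1], [220, -22, 0, 0, -1], [220, -22, 0, 0, -1], [220, -22, 0, 0, -1]]]'

```text
t: 18.82
eef_pos: [537.8, 326.9, 206.1]
tcp_rot: [-3.141, 0.0, 1.569]
ft_force: [0.8, -0.2, -0.6]
opening: 0.508
grip_force: 30.0
```

Request:
step_arm --plan '[[[0, 0, 0, 0, -1], [0, 0, 0, 0, -1]]]'

```text
t: 18.98
eef_pos: [538.6, 324.8, 206.6]
tcp_rot: [-3.141, 0.0, 1.566]
ft_force: [-0.5, 1.0, -0.6]
opening: 0.507
grip_force: 30.0
```

```bash
python3 - <<'E'
from h import *
import cv2
go(538.6,325.6,57.7,np.pi/2)
s=env.read_camera("scene")[120:270,240:440]
cv2.imwrite("pics/a6.png",np.hstack([cv2.resize(s,(400,300)),cv2.resize(env.read_camera("wrist"),(400,300))]))
E
```

```text
t 18.9833 tcp [538.6 324.8 206.6] rot [-3.141  0.     1.566] shift [8.000e-01 1.000e-01 1.489e+02] turn -0.3 open 0.507 grip 30.0 F [-0.5  1.  -0.6]
```

View pics/a6.png

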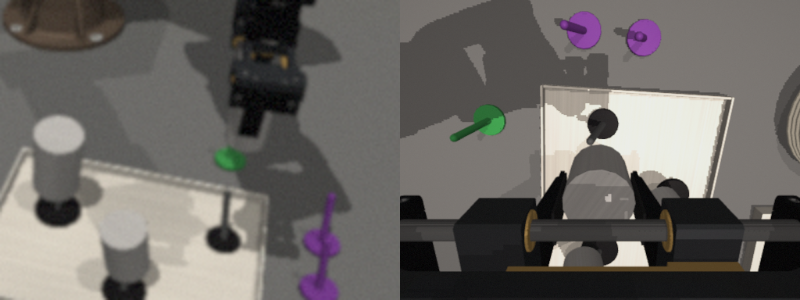

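All good: the small peg is visible just beyond the cup in the wrist view (foot at (603,124)) and the cup is over it. Green and purple pegs are clear. Lowering.

Request:
step_arm --plan '[[[0.5, 0, 35, 0, -1], [0.5, 0, 65, 0, -1], [0.5, 0, 85, 0, -1], [0.5, 0, 100, 0, -1], [0.5, 0, 115, 0, -1], [0.5, 0, 128, 0, -1], [0.5, 0, 138, 0, -1], [0.5, 0, 142, 0, -1]]]'

```text
t: 19.75
eef_pos: [538.2, 325.5, 63.3]
tcp_rot: [-3.14, 0.001, 1.566]
ft_force: [-0.4, 0.2, -0.8]
opening: 0.507
grip_force: 30.0
```

Request:
step_arm --plan '[[[0, 0, 2, 0, -1], [0, 0, 4, 0, -1], [0, 0, 6, 0, -1], [0, 0, 6, 0, -1], [0, 0, 6, 0, -1]]]'

```text
t: 20.17
eef_pos: [538.5, 326.4, 59.0]
tcp_rot: [3.141, -0.0, 1.567]
ft_force: [0.2, 0.4, 0.2]
opening: 0.508
grip_force: 30.0
```

Request:
step_arm --plan '[[[0, 0, 0.7, 0, -1], [0, 0, 1.4, 0, -1], [0, 0, 1.8, 0, -1], [0, 0, 1.8, 0, -1]]]'

```text
t: 20.5
eef_pos: [538.5, 326.4, 57.2]
tcp_rot: [3.141, -0.0, 1.567]
ft_force: [-0.5, -0.1, 3.6]
opening: 0.505
grip_force: 30.0
```

Contact again. Releasing.

Request:
step_arm --plan '[[[0, 0, 0.3, 0, -1], [0, 0, 0, 0, 0.2], [0, 0, 0, 0, 0.5], [0, 0, 0, 0, 1], [0, 0, 0, 0, 1], [0, 0, 0, 0, 1], [0, 0, 0, 0, 1], [0, 0, 0, 0, 1]]]'

```text
t: 21.17
eef_pos: [538.3, 326.3, 56.7]
tcp_rot: [-3.141, 0.0, 1.567]
ft_force: [1.1, -0.3, 0.8]
opening: 0.938
grip_force: 0.0
```

Request:
step_arm --plan '[[[0, 0, -10, 0, 1], [0, 0, -25, 0, 1], [0, 0, -45, 0, 1], [0, 0, -75, 0, 1], [0, 0, -110, 0, 1], [0, 0, -145, 0, 1], [0, 0, -160, 0, 1], [0, 0, -160, 0, 1]]]'

```text
t: 21.83
eef_pos: [539.5, 327.0, 221.9]
tcp_rot: [3.135, -0.003, 1.567]
ft_force: [0.7, -0.6, -0.4]
opening: 1.0
grip_force: 0.0
```

Request:
step_arm --plan '[[[40, 0, 0, 0, 1], [80, 0, 0, 0, 1], [120, 0, 0, 0, 1], [120, 0, 0, 0, 1], [120, 0, 0, 0, 1]]]'

```text
t: 22.25
eef_pos: [537.8, 447.8, 215.4]
tcp_rot: [-3.14, 0.001, 1.57]
ft_force: [-0.0, -0.8, 0.1]
opening: 0.998
grip_force: 0.0
```

```bash
python3 - <<'E'
from h import *
import cv2
s=env.read_camera("scene")[140:290,90:390];t=env.read_camera("top")[110:240,140:400]
cv2.imwrite("pics/a7.png",np.vstack([cv2.resize(s,(600,300)),cv2.resize(t,(600,300))]))
E
```

View pics/a7.png

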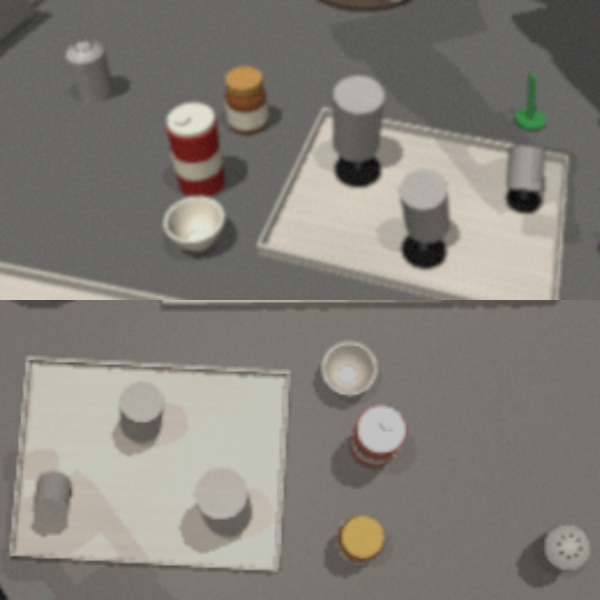

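The large and middle cups look right and the bystanders are unmoved. The small cup near (525,175) looks more tilted, so I'll zoom in.

```bash
python3 - <<'E'
from h import *
import cv2
s=env.read_camera("scene")[200:260,320:380];t=env.read_camera("top")[170:230,140:200];w=env.read_camera("wrist")
r=lambda a:cv2.resize(a,(400,400),interpolation=cv2.INTER_CUBIC)
cv2.imwrite("pics/a8.png",np.hstack([r(s),r(t)]))
go(538,326,215,np.pi/2)
E
```

```text
t 22.5 tcp [539.1 445.2 216.9] rot [-3.142  0.     1.566] shift [-119.2   -0.5    2. ] turn -0.3 open 0.999 grip 0.0 F [ 0.1 -0.2  0.2]
```

View pics/a8.png

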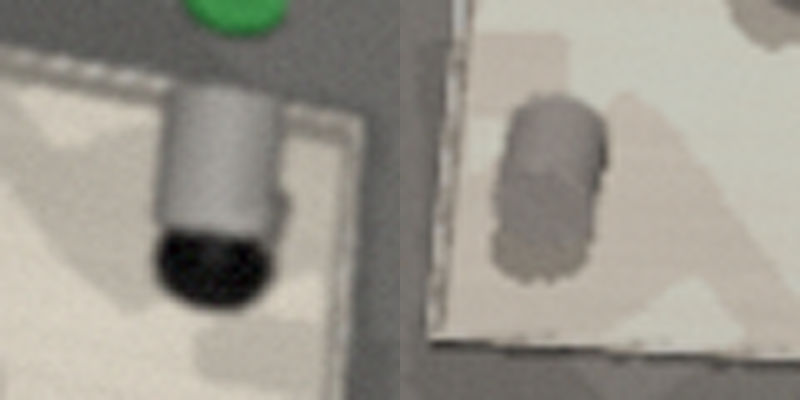

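The small cup did catch on its peg, but tipped about 45° towards the robot: opening the fingers dragged it past balance. I've used my 14 views, so I'll mend it by number. I'll re-grip across the lean, lever it nearly upright against the tip, shift it to +x and release.

Request:
step_arm --plan '[[[-40, 0, 0, 75.4, 1], [-80, 0, 0, 75.4, 1], [-119, 0, 0, 75.4, 1], [-119, 0, 0, 75.4, 1], [-119, 0, 0, 75.4, 1], [-119, 0, 0, 75.4, 1], [-119, 0, 0, 75.4, 1], [-119, 0, 0, 75.4, 1]]]'

```text
t: 23.17
eef_pos: [538.6, 326.2, 217.2]
tcp_rot: [3.141, -0.0, 0.559]
ft_force: [-0.3, 1.0, -0.2]
opening: 1.0
grip_force: 0.0
```

```bash
python3 - <<'E'
from h import *
go(537.6,325.2,215,.25)
E
```

```text
t 23.1667 tcp [538.6 326.2 217.2] rot [ 3.141 -0.     0.559] shift [-1.4  0.3  2.2] turn 17.7 open 1.0 grip 0.0 F [-0.3  1.  -0.2]
```

```bash
cat >fit.py <<'E'
from h import *
import cv2
from scipy.optimize import differential_evolution as DE
def pix(c,p):
    E=np.array(c["extrinsics"]);q=(p@E[:3,:3].T+E[:3,3])*[1,-1,-1];u=q@np.array(c["K"]).T;return u[:,:2]/u[:,2:]
a=np.linspace(0,2*np.pi,40,endpoint=False)
def cyl(v,r=24,h=56):
    x,y,z,tx,ty=v;ax=np.array([tx,ty,1.]);ax/=np.linalg.norm(ax)   # centre of flat top, axis up
    e=np.cross(ax,[0,1,0]);e/=np.linalg.norm(e);f=np.cross(ax,e)
    t=np.array([x,y,z])+r*(np.cos(a)[:,None]*e+np.sin(a)[:,None]*f);return np.vstack([t,t-h*ax])
def fit(views,b,r=24,h=56):
    G=[]
    for c,im,off in views:
        g=cv2.GaussianBlur(im.astype(np.float32),(0,0),1.0)
        G.append((c,cv2.Sobel(g,cv2.CV_32F,1,0).transpose(2,0,1),cv2.Sobel(g,cv2.CV_32F,0,1).transpose(2,0,1),off))
    def cost(v):
        s=0
        for c,gx,gy,off in G:
            H=cv2.convexHull((pix(c,cyl(v,r,h))-off).astype(np.float32))[:,0]
            n=np.roll(H,-1,0)-H;L=np.linalg.norm(n,axis=1)
            k=np.repeat(np.arange(len(H)),4);t=np.tile([.125,.375,.625,.875],len(H))
            P=H[k]+n[k]*t[:,None];w=L[k]/L.sum()/4;nn=np.stack([n[k,1],-n[k,0]],1)/L[k,None].clip(1e-6)
            m=P.astype(np.float32)[None]
            ex=[cv2.remap(q,m[...,0],m[...,1],1)[0] for q in gx];ey=[cv2.remap(q,m[...,0],m[...,1],1)[0] for q in gy]
            d=np.abs(sum(ex)*nn[:,0]+sum(ey)*nn[:,1])
            s-=(w*np.minimum(d,250)).sum()
        return s
    o=DE(cost,b,seed=1,maxiter=120,popsize=20,tol=1e-6);return o.x,o.fun
E
python3 - <<'E'
from fit import *
A=cv2.imread("pics/a8.png")
d=lambda q:cv2.resize(q,(60,60),interpolation=cv2.INTER_AREA)
V=[(env.get_calibration("scene"),d(A[:,:400]),(320,200)),(env.get_calibration("top"),d(A[:,400:]),(140,170))]
b=[(490,570),(300,350),(50,105),(-1.6,.6),(-.7,.7)]
for vv in (V,V[:1],V[1:]):
    x,f=fit(vv,b);print(x.round(2),round(f,1),"tilt",round(np.degrees(np.arctan(np.hypot(x[3],x[4]))),1))
E
```

```text
[ 5.0485e+02  3.2749e+02  6.0610e+01 -1.5500e+00 -1.0000e-02] -435.5 tilt 57.2
[ 5.2602e+02  3.2399e+02  8.2860e+01 -1.0300e+00 -6.0000e-02] -226.4 tilt 45.9
[ 4.9545e+02  3.2024e+02  1.0498e+02 -1.6000e+00  3.0000e-02] -224.7 tilt 58.0
```

The scene fit gives a tilt of about 46° towards -x, which matches the jam geometry. I'll go ahead with the re-grip.

Request:
step_arm --plan '[[[-1, 0, 0, 23.4, 1], [-1, 0, 30, 23.4, 1], [-1, 0, 60, 23.4, 1], [-1, 0, 90, 23.4, 1], [-1, 0, 120, 23.4, 1], [-1, 0, 145, 23.4, 1], [-1, 0, 165, 23.4, 1], [-1, 0, 165, 23.4, 1]]]'

```text
t: 23.83
eef_pos: [536.0, 325.1, 48.3]
tcp_rot: [3.14, 0.006, 0.157]
ft_force: [0.4, -0.3, 0.3]
opening: 0.999
grip_force: 0.0
```

```bash
python3 - <<'E'
from h import *
go(538,325.5,36,.15)
E
```

```text
t 23.8333 tcp [536.  325.1  48.3] rot [3.14  0.006 0.157] shift [ 2.1 -0.1 12.3] turn 0.4 open 0.999 grip 0.0 F [ 0.4 -0.3  0.3]
```

Request:
step_arm --plan '[[[2, 0, 10, 0, 1], [2, 0, 14, 0, 1], [2, 0, 14, 0, -0.5], [2, 0, 14, 0, -1], [2, 0, 14, 0, -1], [2, 0, 14, 0, -1], [2, 0, 14, 0, -1], [2, 0, 14, 0, -1]]]'

```text
t: 24.5
eef_pos: [539.6, 327.2, 38.2]
tcp_rot: [-3.142, -0.001, 0.159]
ft_force: [-0.5, 0.5, -0.3]
opening: 0.638
grip_force: 0.0
```

Request:
step_arm --plan '[[[0, 0, 0, 0, -1], [0, 0, 0, 0, -1], [0, 0, 0, 0, -1], [0, 0, 0, 0, -1], [0, 0, 0, 0, -1], [0, 0, 0, 0, -1]]]'

```text
t: 25.0
eef_pos: [539.4, 327.2, 37.8]
tcp_rot: [3.142, 0.0, 0.159]
ft_force: [-0.8, 0.5, 0.3]
opening: 0.533
grip_force: 27.8
```

```bash
python3 - <<'E'
from h import *
go(538,325.5,36,.15)
E
```

```text
t 25.0 tcp [539.4 327.2  37.8] rot [3.142 0.    0.159] shift [-1.7  1.4  1.8] turn 0.5 open 0.533 grip 27.8 F [-0.8  0.5  0.3]
```

Request:
step_arm --plan '[[[-1.5, 0.3, -0.5, 0, -1], [-3, 0.5, -1, 0, -1], [-4.5, 0.7, -1.5, 0, -1], [-6, 1, -2, 0, -1], [-6, 1, -2, 0, -1]]]'

```text
t: 25.42
eef_pos: [533.8, 325.2, 40.2]
tcp_rot: [-3.141, -0.001, 0.159]
ft_force: [1.1, -0.3, 2.7]
opening: 0.516
grip_force: 28.9
```

Request:
step_arm --plan '[[[-1.5, 0.3, -0.3, 0, -1], [-3, 0.5, -0.7, 0, -1], [-4.5, 0.7, -1, 0, -1], [-6, 1, -1.3, 0, -1], [-6, 1, -1.3, 0, -1]]]'

```text
t: 25.83
eef_pos: [529.4, 323.7, 41.9]
tcp_rot: [-3.141, -0.004, 0.158]
ft_force: [7.0, 1.3, 4.1]
opening: 0.502
grip_force: 30.0
```

Levering works: +x force with the grip now seated at 48 mm. Continuing.

Request:
step_arm --plan '[[[-1.5, 0.3, -0.3, 0, -1], [-3, 0.5, -0.7, 0, -1], [-4.5, 0.7, -1, 0, -1], [-6, 1, -1.3, 0, -1], [-6, 1, -1.3, 0, -1]]]'

```text
t: 26.25
eef_pos: [524.6, 322.1, 43.4]
tcp_rot: [-3.14, -0.006, 0.158]
ft_force: [10.8, 2.9, 1.4]
opening: 0.5
grip_force: 30.0
```

```bash
python3 - <<'E'
from fit import *
go(520,320,43,.15)
s=env.read_camera("scene");np.save("s9.npy",s)
V=[(env.get_calibration("scene"),s[190:270,310:390],(310,190))]
# grip holds the axis: centre is near tcp+19mm up; fit tilt with position bounded
p=env.state()["eef_pos"]
for tl in [(-1.5,.4)]:
    x,f=fit(V,[(p[0]-40,p[0]+20),(p[1]-8,p[1]+8),(60,100),tl,(-.5,.5)]);print(x.round(2),round(f,1),np.degrees(np.arctan(x[3])))
E
```

```text
t 26.25 tcp [524.6 322.1  43.4] rot [-3.14  -0.006  0.158] shift [-4.8  1.3  0.4] turn 0.5 open 0.5 grip 30.0 F [10.8  2.9  1.4]
[ 4.8639e+02  3.2009e+02  6.0150e+01 -8.4000e-01 -3.0000e-02] -224.7 -39.92023386612336
```

Request:
step_arm --plan '[[[-1.5, 0.3, 0, 0, -1], [-3, 0.5, 0, 0, -1], [-4.5, 0.7, 0, 0, -1], [-6, 1, 0, 0, -1], [-6, 1, 0, 0, -1]]]'

```text
t: 26.72
eef_pos: [520.4, 320.4, 43.9]
tcp_rot: [-3.14, -0.01, 0.158]
ft_force: [17.5, 2.2, 3.5]
opening: 0.503
grip_force: 30.0
```

Request:
step_arm --plan '[[[-1.5, 0.2, 0, 0, -1], [-3, 0.5, 0, 0, -1], [-3, 0.5, 0, 0, -1]]]'

```text
t: 26.97
eef_pos: [518.3, 319.6, 44.2]
tcp_rot: [-3.139, -0.011, 0.158]
ft_force: [20.5, 3.2, 1.3]
opening: 0.503
grip_force: 30.0
```

Request:
step_arm --plan '[[[0, 0, -3, 0, -1], [4, -0.6, -6, 0, -1], [9, -1.4, -6, 0, -1], [14, -2.2, -6, 0, -1], [19, -3, -6, 0, -1], [24, -3.8, -6, 0, -1], [27, -4.3, -6, 0, -1], [27, -4.3, -6, 0, -1]]]'

```text
t: 27.63
eef_pos: [540.0, 327.1, 48.1]
tcp_rot: [3.141, 0.0, 0.158]
ft_force: [0.6, -0.7, -0.4]
opening: 0.5
grip_force: 30.0
```

```bash
python3 - <<'E'
from h import *
go(531+14*.948,323+14*.317,50,.15)
E
```

```text
t 27.6333 tcp [540.  327.1  48.1] rot [3.141 0.    0.158] shift [ 4.3  0.3 -1.9] turn 0.5 open 0.5 grip 30.0 F [ 0.6 -0.7 -0.4]
```

Request:
step_arm --plan '[[[2, 0, 0, 0, -1], [4, 0, 0, 0, -1], [4, 0, 1, 0, -1], [4, 0, 2, 0, -1], [4, 0, 3, 0, -1], [4, 0, 4, 0, -1], [4, 0, 4, 0, -1]]]'

```text
t: 28.22
eef_pos: [542.5, 327.3, 46.2]
tcp_rot: [3.141, 0.001, 0.159]
ft_force: [-10.4, -2.8, 21.1]
opening: 0.499
grip_force: 30.0
```

Request:
step_arm --plan '[[[0, 0, 1, 0, -1], [0, 0, 2, 0, -1], [0, 0, 3, 0, -1], [0, 0, 3, 0, -1]]]'

```text
t: 28.55
eef_pos: [543.2, 327.7, 44.0]
tcp_rot: [-3.141, -0.001, 0.159]
ft_force: [-10.0, -3.0, 25.8]
opening: 0.497
grip_force: 29.9
```

Request:
step_arm --plan '[[[0, 0, 1, 0, -1], [0, 0, 2, 0, -1], [0, 0, 3, 0, -1], [0, 0, 3, 0, -1]]]'

```text
t: 28.88
eef_pos: [543.9, 328.2, 41.4]
tcp_rot: [-3.141, -0.003, 0.159]
ft_force: [-7.7, -1.2, 27.0]
opening: 0.493
grip_force: 30.0
```

Force is steady while the cup turns upright on the tip. Unloading, releasing and retreating.

Request:
step_arm --plan '[[[0, 0, -1, 0, -1], [0, 0, -1.5, 0, -1], [0, 0, -1.5, 0, 0.3], [0, 0, -1.5, 0, 0.6], [0, 0, -1.5, 0, 1], [0, 0, -1.5, 0, 1], [0, 0, -1.5, 0, 1], [0, 0, -1.5, 0, 1]]]'

```text
t: 29.55
eef_pos: [543.4, 327.5, 39.7]
tcp_rot: [3.141, 0.0, 0.158]
ft_force: [-0.4, 0.0, -0.9]
opening: 0.854
grip_force: 0.0
```

Request:
step_arm --plan '[[[0, 0, 0, 0, 1], [0, 0, -10, 0, 1], [0, 0, -25, 0, 1], [0, 0, -45, 0, 1], [0, 0, -75, 0, 1], [0, 0, -110, 0, 1], [0, 0, -145, 0, 1], [0, 0, -170, 0, 1]]]'

```text
t: 30.22
eef_pos: [543.7, 327.8, 213.9]
tcp_rot: [-3.141, -0.003, 0.159]
ft_force: [0.5, 1.3, 0.2]
opening: 1.003
grip_force: 0.0
```

Request:
step_arm --plan '[[[0, -40, 0, 0, 1], [0, -80, 0, 0, 1], [0, -120, 0, 0, 1], [0, -150, 0, 0, 1], [0, -150, 0, 0, 1], [0, -150, 0, 0, 1]]]'

```text
t: 30.72
eef_pos: [518.9, 476.9, 210.0]
tcp_rot: [3.141, 0.0, 0.161]
ft_force: [-0.1, -0.5, 0.6]
opening: 1.004
grip_force: 0.0
```

```bash
python3 - <<'E'
from fit import *
go(540,470,215,.15)
s=env.read_camera("scene");t=env.read_camera("top");np.save("s10.npy",s);np.save("t10.npy",t)
cs,ct=env.get_calibration("scene"),env.get_calibration("top")
b=lambda x,y,z:[(x-35,x+35),(y-25,y+25),(z-20,z+12),(-1.3,.6),(-.5,.5)]
for n,(x,y,z,r,h) in {"L":(525,93,137,34,105),"M":(649,205,111,29,80),"S":(539,326,87,24,56)}.items():
    out=[]
    for vv in ([(cs,s,(0,0)),(ct,t,(0,0))],[(cs,s,(0,0))]):
        v,f=fit(vv,b(x,y,z),r,h);out.append((v.round(2).tolist(),round(f)))
    print(n,out)
print("S patch top view gray, rows 175-215 x cols 150-180");print(cv2.cvtColor(t,6)[176:214:2,148:182:2])
print("scene S");print(cv2.cvtColor(s,6)[204:248:2,336:370:2])
E
```

```text
t 30.7167 tcp [518.9 476.9 210. ] rot [3.141 0.    0.161] shift [19.7 10.2 -5. ] turn 0.6 open 1.004 grip 0.0 F [-0.1 -0.5  0.6]
L [([526.19, 93.76, 129.09, 0.18, 0.07], -428), ([531.69, 96.33, 141.99, 0.1, 0.07], -246)]
M [([651.01, 199.08, 104.5, 0.22, -0.12], -396), ([653.39, 203.06, 91.02, -1.09, -0.22], -209)]
S [([536.9, 324.42, 86.36, 0.15, 0.1], -444), ([560.61, 319.9, 88.38, -1.16, -0.12], -242)]
S patch top view gray, rows 175-215 x cols 150-180
[[147 155 193 192 192 192 193 191 192 192 192 194 193 194 195 193 195]
 [154 162 194 193 192 192 193 193 192 193 193 193 193 195 195 194 193]
 [140 168 193 192 190 191 194 193 194 193 194 194 193 195 193 194 195]
 [160 177 193 193 193 192 193 193 195 194 194 193 195 194 195 195 196]
 [162 188 193 193 193 194 193 194 189 196 194 193 194 194 196 195 195]
 [158 184 193 192 191 188 168 106  58  96 180 194 193 195 195 194 194]
 [140 185 194 188 157 158 166 168 157  95  48 185 195 194 193 195 194]
 [126 184 192 164 150 150 163 164 167 153  67  90 193 192 193 192 193]
 [136 187 186 153 153 150 151 165 165 164 112  67 182 190 192 194 195]
 
[... 1580 characters left out ...]
169 114  90  94  97  99  94  89  89  84 103 161 181 179 178]
 [176 173 176 141  96  97  96  94  92  92  86  91 103 116 160 178 175]
 [173 175 175 157 100 104  97  96  94  86  85  98 105 104 133 177 176]
 [177 177 177 147  76  59  74  84  82  68  72  97 103 103 129 178 179]
 [176 177 177 155  45  15  14  43  59  30  22  61  98 106 138 176 175]
 [198 189 180 140  35  21  21  41  53  23  16  29  94 155 175 178 176]
 [199 202 198 162  44  30  25  33  35  26  24  28 115 193 202 196 183]
 [201 200 199 183  84  21  23  26  21  26  25  35 145 202 200 200 184]
 [203 207 206 202 176 100  42  20  22  27  26  88 182 202 199 202 183]
 [202 204 202 204 204 192 155 125 113 114 135 183 200 199 203 197 181]]
```

The combined fits show the small cup hanging like the others. Its top centre is at (537,324,86), leaning about 10° to +x, with its bright end face up in both views. The black foot shows below the rim. The arm is clear, so I'm handing in.

```bash
python3 -c "
from cell import env
print(env.job_done(), env.state()['t'])"
```

```text
the job is handed in; nothing more can be done
the job is handed in; nothing more can be done
```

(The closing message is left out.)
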